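# Roll a bottle up a sloped gutter and lock it at the stop

### The job

Nudge the small amber bottle that lies in the sloped gutter up the slope with a fingertip, gently, until it has rolled over the crest and lies against the end stop; then push the keeper's tab all the way in towards the gutter, so that its blade stands behind the bottle and it cannot roll back. Only push: do not lift the bottle, and leave the things standing round the gutter where they are.

Things in the scene. Friction and masses are not known exactly. Their poses are not given: they have to be found in the camera images.
- gutter: Fixed smooth aluminium gutter, open on top, on a base plate 215 x 100 mm. Origin on the worktop under its middle; z up, +x level along the gutter, uphill (roughly towards the robot). Bed rises at 8 degrees from x=-95 mm (27.6 mm high) to the crest, then falls at 6 degrees to the end stop, face at x=+95 mm, 8 mm thick, top 73 mm high. Inner width 77 mm; side walls 4 mm thick, 10 mm above the bed.
- gutter_lip (a point): Foot of the lip across the bed at the low end (x=-83 mm), 29 mm above the worktop. The lip is 6 mm high and 6 mm thick, on the downhill side of this point; a fingertip 9 mm or more above the bed passes over it. A bottle let go on the slope rolls back down to it. Axes as the gutter's.
- gutter_crest (a point): Top of the bed (x=+50 mm), 48 mm above the worktop, mid-width. A bottle whose axis is 10 mm or more past it rolls on by itself to the end stop. Axes as the gutter's.
- gutter_home (a point): Where bottle_mid is when the bottle lies against the end stop, mid-width (bottle_mid may lie up to 10 mm off along y, as the bottle has some play): x=+77.4 mm, 62.5 mm above the worktop. Axes as the gutter's.
- bottle_mid (a point): Point on the axis of the small amber bottle with white cap that lies across the gutter at its low end against the lip (about x=-73 mm). Body 35 mm in diameter, 56 mm long, cap 22 mm in diameter, 71 mm overall, about 55 g; cap towards the gutter's -y. The point is 30 mm from its foot, 17.5 mm above the bed. It turns as it rolls; only its position matters.
- keeper (a joint): Keeper slide, m: 0 to 0.01 at the start (drawn out to the gutter's +y side), 0.055 pushed fully in along the gutter's -y. Friction about 1.2 N; stays where left. Its steel blade (7 mm thick, 14 mm tall, 12 mm above the crest, x=49 to 56 mm) then reaches to mid-width behind the bottle. It slides on a guide block at x=40 to 65 mm that reaches out to y=+101 mm, 69 mm high.
- keeper_tab (a point): On the outer (+y) face of the keeper's upright push tab, mid-width, 97 mm above the worktop; moves with it. Tab: 26 mm along the gutter's x, 7 mm thick, free from 74 to 109 mm above the worktop, at x=+52.5 mm. Push this face along the gutter's -y. At joint 0 it is at y=+100.5 mm, fully in at +45.5 mm.
- bottle_standing_1: Standing amber bottle like the lying one, 35 mm in diameter, 71 mm tall, beyond the gutter's low end; to be left alone. Origin at its foot.
- bottle_standing_2: Standing amber bottle, same size, beside the gutter on the keeper's side, towards the low end; to be left alone. Origin at its foot.
- vial: Standing sample vial with screw cap, 23 mm in diameter, 51 mm tall, beside the gutter on the side away from the keeper; to be left alone. Origin at its foot.

How it is judged (in metres and radians):
On the way:
1. the bottle lies at rest against the end stop, with the keeper still drawn out (horizontal distance between bottle_mid and gutter_home below 0.012 m and x of bottle_mid in the frame of gutter_home above -0.004 m and z of bottle_mid in the frame of gutter_home between -0.005 and 0.005 m and linear speed of bottle below 0.02 m/s and value of joint keeper below 0.02 m), for 0.2 s.
At the end, for the whole second after the job is handed in: The bottle lies at rest in the gutter against the end stop (its axis within 4 mm of there along the gutter, at the height of the bed within 5 mm), the keeper is at least 48 mm in (of 55), and the two standing bottles and the vial are within 20 mm of where they were, upright (horizontal distance between bottle_mid and gutter_home below 0.012 m and x of bottle_mid in the frame of gutter_home above -0.004 m and z of bottle_mid in the frame of gutter_home between -0.005 and 0.005 m and linear speed of bottle below 0.02 m/s and value of joint keeper above 0.048 m and distance of each of bottle_standing_1, bottle_standing_2, vial from where it was at the start of the episode below 0.02 m and angle between each of bottle_standing_1, bottle_standing_2, vial's own z axis and vertical below 0.3 rad); the robot touches nothing.
It fails at once if the bottle is lifted off the gutter's bed (z of bottle_mid in the frame of gutter above 0.08 m or (z of bottle_mid in the frame of gutter above 0.072 m and x of bottle_mid in the frame of gutter below 0.01 m)).
It fails at once if the bottle leaves the gutter (height (world z) of bottle_mid below 0.03 m).
It fails at once if the bottle is flung or hit (faster than 0.6 m/s, or pressed with more than 20 N) (linear speed of bottle above 0.6 m/s or contact force between any of the arm, the fingers and bottle above 20 N).
It fails at once if a standing bottle or the vial is pushed away or knocked over (distance of any of bottle_standing_1, bottle_standing_2, vial from where it was at the start of the episode above 0.03 m or angle between any of bottle_standing_1, bottle_standing_2, vial's own z axis and vertical above 0.5 rad).
It also fails if it takes over 48 s, if anything falls off the work surface, if the arm or the gripper's body presses on something with over 40 N, if the wrist force passes 120 N, or if a joint passes its speed limit or range.

### The arm

A 7-joint arm with a two-finger parallel gripper is mounted at the origin on a cart in front of the work surface, level with it; the furniture and walls round the work are solid. World frame = base frame: x ahead of the robot, y to its left, z up, the work surface at z = 0. Lengths are in mm, angles in rad, forces in N, time in s.
With the tool pointing down it reaches from about 350 to 900 mm from the base axis. Payload 19.9 kg.
Tool frame: the origin (TCP) lies on the centre line of the jaws, within the pads' length; the fingertips stand 25 mm ahead of it and the grasp point (between the pads) lies 6 mm ahead of it; z points along the fingers, y is the line along which they close (so a half turn about z gives the same grasp; the last joint's range is limited). The gripper opens to 85 mm and grips with 20 to 120 N. Pads are 22 mm wide; open, the fingers measure 114 mm over their backs; the gripper's body (76 mm by 85 mm) begins 54 mm behind the grasp point. The pads swing forward as they close: fully open they stand 13 mm farther back than shut.
Start: joints at [-1.385, 0.417, -0.01, 1.614, 0.005, 1.111, -0.053], TCP at [141.138, 608.835, 220.16] pointing down, gripper open.
Joint ranges: [-2.81, 2.81], [-0.39, 2.02], [-1.27, 1.25], [0.06, 2.57], [-1.19, 4.33], [0.19, 2], [-2.82, 2.82]. Speed limits (rad/s): [1.89, 1.89, 2.39, 2.39, 3.01, 3.01, 3.01].

### API

Orientations are given as a unit quaternion [x, y, z, w].
In Python, from cell import env gives the robot as it stands.
- The arm moves only by the tool arm_command, never from a script. Its argument "rows" is a list of rows, each a list of 7 numbers: the gripper's target within -1 to 1 (fully open at 1, half-way at 0, shut at -1), then the shift along the tool's x, y, z normalised to -1 to 1, where 1 is 0.025 m, then the turn, a rotation vector about the tool's x, y, z normalised to -1 to 1, where 1 is pi rad. A call has exactly 10 rows; each row shifts and turns the commanded pose from where the row before left it, along the tool's axes as they then stand; what a row does not reach is not made up. A row lasts 1/8 s, in which the tool goes at most 62.5 mm and 10.7 degrees, less where a joint would pass 70% of its speed; a pose out of reach is approached as far as the arm can. A call with a number of a shift or a turn outside -1 to 1 is refused whole. A call with a gripper value outside its range is refused whole. The fingers move at their own pace and stop on an object; "force" is the grip in N (left out, the last holds). Time passes only in rows, so rows that do not move let the fingers close, or fill a call up. It gives the time, the measured TCP pose, the force, the opening and the grip force at its end, in the units of the state.
- env.read_state(): the state, without advancing time (a new reading comes with each control period).
- env.camera(name): name is "scene" or "side" or "wrist"; returns the picture (420x560x3 uint8, red, green, blue); there is no depth.
- env.camera_params(name): a dict with "fx", "fy", "cx", "cy" (pixels), "origin" and "rotation" of the camera in the world. Camera axes: x right, y down, z forward; pixel columns grow to the right and rows downward; lengths in mm; the calibration is good to about 2 mm. A picture is of the moment at which its call begins: read the wrist's pose just before it. camera_params takes no time and is no camera call; for the wrist camera it gives the pose at the moment of the call.
- env.job_done(): hands the job in; it is judged then, once.
The state is a dict: "clock": time; "joint_pos": joint angles; "qd": joint speeds; "effort": joint torques, N m; "position": TCP position; "eef_rot": TCP orientation; "contact_force": force on the tool from outside, world axes, zero at the start; "wrist_torque": the same for the moment, N m; "finger_gap": finger opening in mm; "grasp_force": force on a finger pad.
Only numpy, scipy, OpenCV 4.12 (cv2) and the standard library are available. Lean on these libraries where they do the work, as an engineer would, in place of code of your own. Each camera call takes 0.05 s, during which the arm holds its last target. There are 200 camera calls.

## Working session

There is one attempt and no reset: what is moved stays moved. The work goes in short steps, Python scripts to look and compute and a tool call to move; the robot and the scene stay as the last step left them, time stands still between calls to the robot, and variables do not carry over. Pictures are saved under pics/ and viewed, at most 12 in all, crops included, and the job is handed in when it is done.

Besides the shell and the picture viewer there is one more tool, called after "Request:" as name(argument=value, ...), one argument or row to a line, values as JSON. arm_command: Moves the arm, as the interface text tells. Scaled input: -1 to 1 covers 0.025 m each way for a shift and pi rad each way for a turn. Its arguments: {"type":"object","properties":{"rows":{"type":"array"},"force":{"type":"number"}},"required":["rows"]}

```bash
mkdir -p pics; ls; python3 - <<'E'
from cell import env
import cv2, numpy as np
for n in ("scene","side"):
    im=env.camera(n); cv2.imwrite(f"pics/{n}0.png",im[:,:,::-1])
    p=env.camera_params(n); print(n,{k:np.round(v,4).tolist() for k,v in p.items()})
s=env.read_state(); print(s)
E
```

```text
pics
scene {'fx': 535.5236, 'fy': 535.5236, 'cx': 283.6486, 'cy': 210.1058, 'origin': [-37.5518, -604.8376, 568.3589], 'rotation': [0.7647, -0.4468, 0.2347, -0.4008]}
side {'fx': 452.9333, 'fy': 452.9333, 'cx': 278.6476, 'cy': 213.1018, 'origin': [346.9394, 318.7831, 660.7779], 'rotation': [-0.1625, 0.8977, -0.4025, 0.0756]}
{'clock': 0.1, 'joint_pos': array([-1.3845366 ,  0.41794106, -0.01030633,  1.61411013,  0.0047095 ,
        1.11068828, -0.05298621]), 'qd': array([-0.00034307, -0.00257117,  0.00066043, -0.0003133 ,  0.00100077,
       -0.00093999, -0.00122053]), 'effort': array([ 1.01115547e-03, -8.65825582e+01,  6.79978430e-01, -4.35635734e+01,
        1.92217034e-02,  5.07060919e-03,  4.42285943e-05]), 'position': array([141.05980885, 608.54267591, 219.6077228 ]), 'eef_rot': array([ 1.13619442e-01,  9.93524185e-01, -5.61387383e-04, -1.70292122e-05]), 'contact_force': array([-0.04858612, -0.87937678,  1.1842206 ]), 'wrist_torque': array([ 0.01736962, -0.05963067,  0.01031844]), 'grasp_force': 0.0, 'finger_gap': 85.35287951594216}
```

View pics/scene0.png

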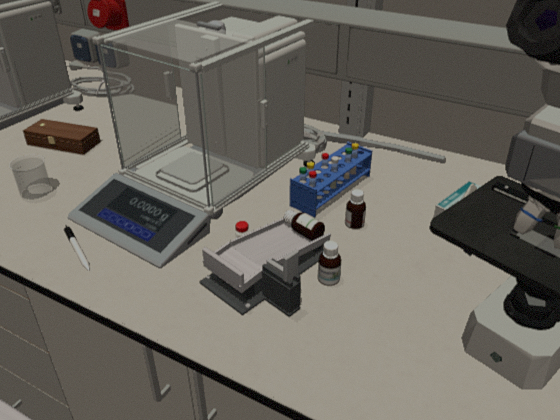

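View pics/side0.png

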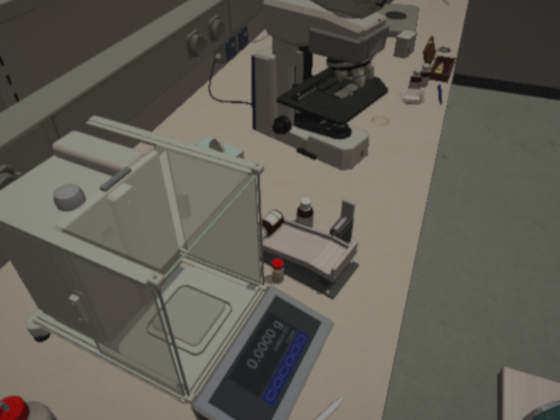

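The scene view shows the gutter with its end stop at about (225,265), the bottle at (305,222), the keeper tab at (280,270) and the standing bottles at (355,212) and (330,263). The vial is at (242,232). The side view shows the gutter from (265,235) to (355,265) and the keeper tab at (348,220). I'll enlarge both.

```bash
python3 - <<'E'
import cv2, numpy as np
a=cv2.imread("pics/scene0.png")[180:320,190:380]; a=cv2.resize(a,None,fx=4,fy=4,interpolation=cv2.INTER_CUBIC)
cv2.imwrite("pics/sc.png",cv2.convertScaleAbs(a,alpha=1.6))
b=cv2.imread("pics/side0.png")[185:300,240:375]; b=cv2.resize(b,None,fx=5,fy=5,interpolation=cv2.INTER_CUBIC)
cv2.imwrite("pics/si.png",cv2.convertScaleAbs(b,alpha=1.6))
E
```

```text
(no output)
```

View pics/sc.png

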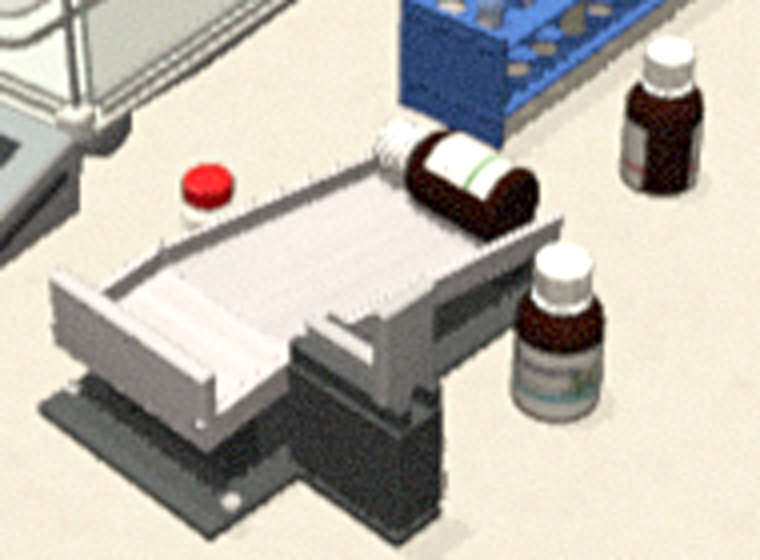

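View pics/si.png

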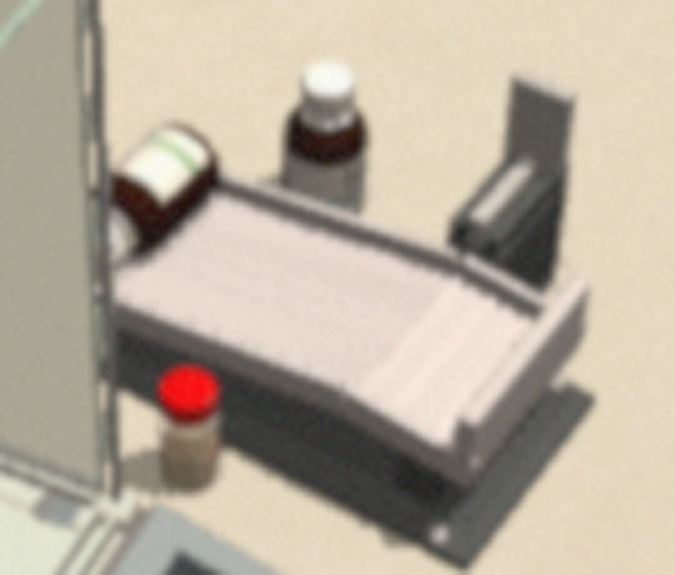

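Crop positions, before undoing the enlargement:
- **Scene:** the end stop's top edge runs (55,278)–(213,380), the +y wall tip at the low end is at (562,220), the -y crest kink is at (163,245), and the tab's outer top is (388,305)–(437,283).
- **Side:** the end stop's top edge runs (585,285)–(465,420), and the tab top is (515,78)–(575,97).

I'll fit the gutter's x, y and yaw to these points.

```bash
cat > h.py <<'E'
from cell import env
import numpy as np
from scipy.spatial.transform import Rotation as R
from scipy.optimize import least_squares
def proj(n,P,prm=None):
    p=prm or env.camera_params(n); q=R.from_quat(p["rotation"]).inv().apply(np.atleast_2d(P)-p["origin"])
    return np.c_[p["fx"]*q[:,0]/q[:,2]+p["cx"],p["fy"]*q[:,1]/q[:,2]+p["cy"]]
def ray(n,uv,z,prm=None):
    p=prm or env.camera_params(n); d=R.from_quat(p["rotation"]).apply([(uv[0]-p["cx"])/p["fx"],(uv[1]-p["cy"])/p["fy"],1]); o=np.array(p["origin"])
    return o+d*(z-o[2])/d[2]
def g2w(g,P):
    c,s=np.cos(g[2]),np.sin(g[2]); P=np.atleast_2d(P); return np.c_[g[0]+c*P[:,0]-s*P[:,1],g[1]+s*P[:,0]+c*P[:,1],P[:,2]]
E
python3 - <<'E'
from h import *
A=lambda u,v:(190+u/4-.4,180+v/4-.4)
B=lambda u,v:(240+u/5-.4,185+v/5-.4)
obs=[("scene",A(52,281),(103,-42.5,73)),("scene",A(212,385),(103,42.5,73)),("scene",A(562,219),(-95,42.5,37.6)),
("scene",A(163,245),(50,-42.5,58)),
("side",B(588,285),(103,42.5,73)),("side",B(470,430),(103,-42.5,73)),("side",B(352,388),(50,-42.5,58)),
("scene",A(388,307),(65.5,'t',109)),("scene",A(437,285),(39.5,'t',109)),("side",B(518,78),(39.5,'t',109)),("side",B(576,97),(65.5,'t',109))]
P={n:env.camera_params(n) for n in("scene","side")}
def f(v,full=False):
    r=[]
    for n,uv,p in obs:
        p=[100.5-v[3] if c=='t' else c for c in p]
        r.append(proj(n,g2w(v,p),P[n])[0]-uv)
    return np.array(r) if full else np.ravel(r)
g0=ray("scene",A(300,330),30)
s=min((least_squares(f,[g0[0],g0[1],a,5],loss="soft_l1") for a in np.arange(0,6.28,.8)),key=lambda s:s.cost)
print(s.x,s.cost); print(f(s.x,True).round(1))
np.save("g.npy",s.x)
for nm,p in dict(home=(77.4,0,62.5),tab=(52.5,100.5-s.x[3],97),bot=(-73,0,48),low=(-95,0,28)).items(): print(nm,g2w(s.x,p).round(1))
c,sn=np.cos(s.x[2]),np.sin(s.x[2])
for nm,uv,z in(("st1",A(671,50),71),("st2",A(565,255),71),("vial",A(209,175),51)):
    w=ray("scene",uv,z); d=w[:2]-s.x[:2]; print(nm,w.round(1),"in gutter",(np.array([c*d[0]+sn*d[1],-sn*d[0]+c*d[1]])).round(1))
w=ray("side",B(190,380),51);print("vial side",w)
print(R.from_quat(env.read_state()["eef_rot"]).as_matrix().round(3))
E
```

```text
[ 529.99718082 -264.67325371    2.89360748    9.09923816] 11.048582165250778
[[-0.5 -1. ]
 [-1.3 -0.3]
 [ 1.1 -1. ]
 [-0.7  0. ]
 [ 1.3 -1.7]
 [ 1.9 -1.8]
 [-1.1 -0.6]
 [-0.9  2.2]
 [-0.  -1.2]
 [-0.6 -2.2]
 [ 0.  -0.9]]
home [[ 455.  -245.7   62.5]]
tab [[ 456.7 -340.4   97. ]]
bot [[ 600.8 -282.6   48. ]]
low [[ 622.1 -288.    28. ]]
st1 [ 699.2 -335.7   71. ] in gutter [-181.4   27.3]
st2 [ 548.  -356.7   71. ] in gutter [-40.   84.8]
vial [ 547.8 -197.    51. ] in gutter [ -0.6 -70. ]
vial side [ 547.56995255 -200.01658722   51.        ]
[[-0.974  0.226 -0.   ]
 [ 0.226  0.974 -0.001]
 [-0.    -0.001 -1.   ]]
```

The fit is consistent: gutter at (530,-265), yaw 165.8°. Tool x already points almost along gutter +x. Next I'll size the balance, which stands in the transfer path.

```bash
python3 - <<'E'
from h import *
for n,uv,z in [("scene",(165,258),10),("scene",(72,215),10),("scene",(213,213),40),("scene",(120,170),40),("scene",(307,150),40),("side",(330,322),40),("side",(262,285),40),("side",(180,382),40)]:
    print(n,uv,ray(n,uv,z).round())
b=ray("scene",(203,205),40)
for h in (250,300,350): print(h,proj("scene",[b[0],b[1],h]).round(),proj("side",[b[0],b[1],h]).round())
print("beaker",ray("scene",(35,190),0),"pen",ray("scene",(75,250),0),"box",ray("scene",(60,150),0))
for az in (60,40,20,0,-20,-40): print(az,proj("scene",[420*np.cos(np.radians(az)),420*np.sin(np.radians(az)),200]).round(), proj("side",[420*np.cos(np.radians(az)),420*np.sin(np.radians(az)),200]).round())
E
```

```text
scene (165, 258) [ 453. -108.   10.]
scene (72, 215) [465. 117.  10.]
scene (213, 213) [ 561. -129.   40.]
scene (120, 170) [592. 114.  40.]
scene (307, 150) [ 843. -165.   40.]
side (330, 322) [ 424. -114.   40.]
side (262, 285) [ 556. -146.   40.]
side (180, 382) [600.  62.  40.]
250 [[191.  92.]] [[234. 209.]]
300 [[188.  60.]] [[231. 180.]]
350 [[185.  25.]] [[228. 148.]]
beaker [498.74516391 259.47156653   0.        ] pen [403.38530265  46.20894637   0.        ] box [6.39337577e+02 3.47349942e+02 1.13686838e-13]
60 [[-214.  148.]] [[496. 981.]]
40 [[-99. 132.]] [[337. 647.]]
20 [[ -4. 132.]] [[298. 443.]]
0 [[ 76. 147.]] [[317. 320.]]
-20 [[139. 180.]] [[364. 245.]]
-40 [[181. 238.]] [[427. 202.]]
```

Request:
arm_command(
  rows=[
    [-1,-0.2,-1,0,0,0,0.0064],
    [-1,-0.2,-1,0,0,0,0],
    [-1,-0.2,-1,0,0,0,0],
    [-1,-0.2,-1,0,0,0,0],
    [-1,-0.2,-1,0,0,0,0],
    [-1,-0.2,-1,0,0,0,0],
    [-1,-0.2,-1,0,0,0,0],
    [-1,-0.2,-1,0,0,0,0],
    [-1,-1,-0.25,0,0,0,0],
    [-1,-1,-0.25,0,0,0,0],
  ],
)

```text
clock: 1.35
position: [177.2, 380.1, 220.2]
eef_rot: [0.123, 0.992, 0.0, -0.0]
contact_force: [0.4, 1.1, 0.8]
finger_gap: -0.3
grasp_force: 0.0
```

Request:
arm_command(
  rows=[
    [-1,-0.9,-0.6,0,0,0,0],
    [-1,-0.9,-0.6,0,0,0,0],
    [-1,-0.9,-0.6,0,0,0,0],
    [-1,-0.9,-0.6,0,0,0,0],
    [-1,-0.9,-0.6,0,0,0,0],
    [-1,-0.9,-0.6,0,0,0,0],
    [-1,-0.9,-0.6,0,0,0,0],
    [-1,-0.9,-0.6,0,0,0,0],
    [-1,-0.9,-0.6,0,0,0,0],
    [-1,-0.9,-0.6,0,0,0,0],
  ],
)

```text
clock: 2.6
position: [358.5, 179.3, 220.1]
eef_rot: [0.124, 0.992, -0.0, -0.0]
contact_force: [-0.3, 0.1, -0.5]
finger_gap: 0.1
grasp_force: 0.0
```

Request:
arm_command(
  rows=[
    [-1,-0.45,-1,0,0,0,0],
    [-1,-0.45,-1,0,0,0,0],
    [-1,-0.45,-1,0,0,0,0],
    [-1,-0.45,-1,0,0,0,0],
    [-1,-0.45,-1,0,0,0,0],
    [-1,-0.45,-1,0,0,0,0],
    [-1,-0.45,-1,0,0,0,0],
    [-1,-0.45,-1,0,0,0,0],
    [-1,-0.45,-1,0,0,0,0],
    [-1,-0.45,-1,0,0,0,0],
  ],
)

```text
clock: 3.85
position: [405.7, -90.7, 220.2]
eef_rot: [0.124, 0.992, 0.0, -0.0]
contact_force: [0.6, -0.3, -0.2]
finger_gap: -0.1
grasp_force: 0.0
```

Request:
arm_command(
  rows=[
    [-1,-0.3,-1,0,0,0,0],
    [-1,-0.3,-1,0,0,0,0],
    [-1,-0.3,-1,0,0,0,0],
    [-1,-0.3,-1,0,0,0,0],
    [-1,-0.3,-1,0,0,0,0],
    [-1,-0.5,-0.5,0,0,0,0],
    [-1,-1,0,0,0,0,0],
    [-1,-1,0,0,0,0,0],
    [-1,-1,0,0,0,0,0],
    [-1,-1,0,0,0,0,0],
  ],
)

```text
clock: 5.1
position: [518.1, -260.0, 219.9]
eef_rot: [0.124, 0.992, 0.0, -0.0]
contact_force: [-0.2, -0.1, 0.1]
finger_gap: -0.1
grasp_force: 0.0
```

Request:
arm_command(
  rows=[
    [-1,-1,0,0,0,0,0],
    [-1,-1,0,0,0,0,0],
    [-1,-1,0,0,0,0,0],
    [-1,-1,0,0,0,0,0],
    [-1,-1,0,0,0,0,0],
    [-1,-0.1,0,0,0,0,0],
    [-1,0,0,1,0,0,0],
    [-1,0,0,1,0,0,0],
    [-1,0,0,1,0,0,0],
    [-1,0,0,0,0,0,0],
  ],
)

```text
clock: 6.35
position: [639.8, -290.7, 143.7]
eef_rot: [0.124, 0.992, 0.0, -0.002]
contact_force: [0.7, -0.6, -0.2]
finger_gap: 0.2
grasp_force: 0.0
```

```bash
python3 - <<'E'
from h import *
import cv2
print({k:np.round(v,3).tolist() for k,v in env.camera_params("wrist").items()})
ims=[env.camera(n)[:,:,::-1] for n in("scene","wrist")]
a=cv2.convertScaleAbs(cv2.resize(ims[0][150:310,200:400],None,fx=3.5,fy=3.5,interpolation=cv2.INTER_CUBIC),alpha=1.5)
cv2.imwrite("pics/a1.png",a); cv2.imwrite("pics/w1.png",cv2.convertScaleAbs(ims[1],alpha=1.5))
E
```

```text
{'fx': 312.824, 'fy': 312.824, 'cx': 278.947, 'cy': 211.529, 'origin': [573.733, -275.115, 297.623], 'rotation': [0.782, 0.608, 0.083, 0.106]}
```

View pics/a1.png

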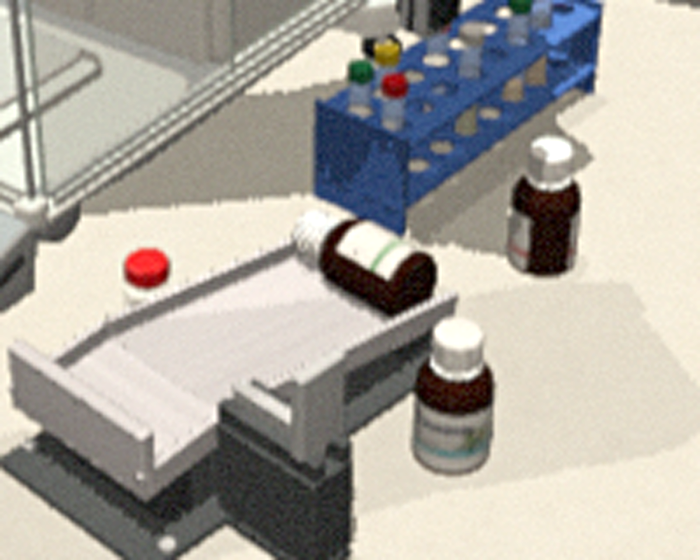

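View pics/w1.png

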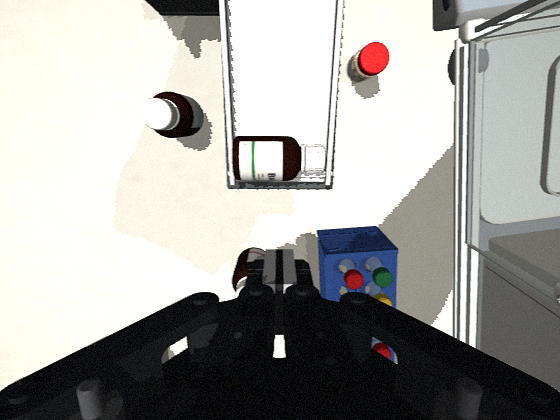

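The wrist view shows the gutter's low end at row 187, columns 227–333. The bottle body spans columns 232–300 with the cap to 327, and its back edge is at about row 180. The fingertip is at (280,255) with the rack close by at (320,230). I'll check the rack clearance and refine the lateral and x fit.

```bash
python3 - <<'E'
from h import *
g=np.load("g.npy"); c,s=np.cos(g[2]),np.sin(g[2])
def G(w): d=w[:2]-g[:2]; return np.array([c*d[0]+s*d[1],-s*d[0]+c*d[1]]).round(1)
print("tcp",G(env.read_state()["position"]))
W=lambda uv,z:G(ray("wrist",uv,z))
for nm,uv,z in(("lowL",(227,188),37.6),("lowR",(334,188),37.6),("foot",(232,158),48),("cap",(327,158),48),("backTop",(265,181),50),("frontTop",(265,136),50),("tabcorner",(222,15),97),("tipL",(262,255),120),("tipR",(296,255),120)): print(nm,W(uv,z))
A=lambda u,v:(200+u/3.5-.4,150+v/3.5-.4)
for nm,uv in(("rackfront",A(405,232)),("rackleft",A(317,192))): print(nm,G(ray("scene",uv,0)))
for z in(50,60,70,80): print(z,"rack top corner",G(ray("scene",A(408,137),z)),G(ray("scene",A(317,98),z)),"wrist",W((331,250),z),W((318,231),z),W((380,228),z))
for z in(70,90,110): print(z,"capred",G(ray("scene",A(395,77),z)),"wrist",W((354,278),z))
E
```

```text
tcp [-114.1   -1.3]
lowL [-98.3  43.9]
lowR [-98.3 -47.3]
foot [-71.9  37.1]
cap [-71.9 -38.7]
backTop [-90.1  10.9]
frontTop [-54.7  10.4]
tabcorner [14.4 32.2]
tipL [-124.1   10.2]
tipR [-124.1  -10.9]
rackfront [-155.7  -42.6]
rackleft [-151.3 -101.6]
50 rack top corner [-166.4  -52. ] [-162.4 -112.5] wrist [-150.   -45.1] [-132.7  -33.3] [-130.1  -85.4]
60 rack top corner [-154.2  -41.9] [-150.2 -101.2] wrist [-145.8  -43.3] [-129.3  -32. ] [-126.7  -82. ]
70 rack top corner [-142.   -31.9] [-138.1  -90. ] wrist [-141.6  -41.5] [-125.8  -30.7] [-123.3  -78.6]
80 rack top corner [-129.8  -21.8] [-125.9  -78.8] wrist [-137.5  -39.7] [-122.3  -29.3] [-120.   -75.2]
70 capred [-181.6  -75. ] wrist [-166.1  -61.2]
90 capred [-155.6  -53.2] wrist [-155.6  -55.9]
110 capred [-129.6  -31.3] wrist [-145.1  -50.6]
```

Clearances are fine: the rack face is at x≈-152, the tube tops are about 95 mm high, and the hand's body stays above 114 mm. The bottle's body centre is at y≈+5, so I'll shift there, descend and start a slow push.

Request:
arm_command(
  rows=[
    [-1,0,-0.2,1,0,0,0],
    [-1,0,0,1,0,0,0],
    [-1,0,0,1,0,0,0],
    [-1,0,0,0.15,0,0,0],
    [-1,0.2,0,-0.028,0,0,0],
    [-1,0.2,0,-0.028,0,0,0],
    [-1,0.2,0,-0.028,0,0,0],
    [-1,0.2,0,-0.028,0,0,0],
    [-1,0.2,0,-0.028,0,0,0],
    [-1,0.2,0,-0.028,0,0,0],
  ],
)

```text
clock: 7.7
position: [610.4, -288.6, 70.8]
eef_rot: [0.124, 0.992, -0.0, 0.0]
contact_force: [0.2, -0.2, 0.3]
finger_gap: 0.3
grasp_force: 0.0
```

```bash
python3 - <<'E'
from h import *
import cv2
g=np.load("g.npy"); c,s=np.cos(g[2]),np.sin(g[2])
d=env.read_state()["position"]-np.r_[g[:2],0]; print(c*d[0]+s*d[1],-s*d[0]+c*d[1],d[2])
cv2.imwrite("pics/w2.png",cv2.convertScaleAbs(env.camera("wrist")[:,:,::-1],alpha=1.3))
E
```

```text
-83.85892336930178 3.498538654665886 70.7920818529381
```

View pics/w2.png

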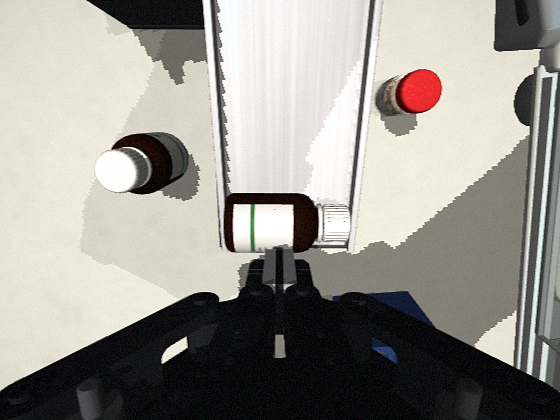

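The wrist view shows the bottle body at rows 193–251, columns 224–318. The fingertips are at its back at (280,250).

```bash
python3 - <<'E'
from h import *
g=np.load("g.npy"); c,s=np.cos(g[2]),np.sin(g[2])
def G(w): d=w[:2]-g[:2]; return np.array([c*d[0]+s*d[1],-s*d[0]+c*d[1]]).round(1)
W=lambda uv,z:G(ray("wrist",uv,z))
for nm,uv,z in(("front",(270,193),55),("back",(270,251),55),("foot",(224,222),50),("cap",(352,222),50),("lowL",(219,247),37.6),("lowR",(357,247),37.6),("tip",(280,249),46),("tip60",(280,249),65),("tipside",(246,270),70)): print(nm,W(uv,z))
p=env.camera_params("wrist");print(G(np.array(p["origin"])))
# silhouettes of a cylinder at axis x a, z 50
for a in(-73,-68,-63,-58,-53):
    z=48.4+.1405*(a+73); o=np.array(p["origin"]); cg=G(o)[0]; H=o[2]-z; D=np.hypot(cg-a,H); th=np.arctan2(a-cg,H); be=np.arcsin(17.5/D)
    X=[cg+(o[2]-55)*np.tan(th+q*be) for q in(1,-1)]; print(a,np.round(X,1))
E
```

```text
front [-51.8   9.5]
back [-86.3   9.8]
foot [-70.1  36.7]
cap [-70.2 -38.2]
lowL [-90.8  43. ]
lowR [-90.9 -45.5]
tip [-88.8   3.9]
tip60 [-80.9   4. ]
tipside [-91.1  22.4]
[-15.1   4.7]
-73 [-53.6 -89.2]
-68 [-49.  -84.5]
-63 [-44.3 -79.7]
-58 [-39.7 -75. ]
-53 [-34.9 -70.2]
```

The bottle appears barely moved, so the fingertip is only just at it. I'll lower 4 mm for a better contact height and keep advancing slowly, measuring the bottle in the wrist image.

Request:
arm_command(
  rows=[
    [-1,0,0,0.16,0,0,0],
    [-1,0.1,0,-0.014,0,0,0],
    [-1,0.1,0,-0.014,0,0,0],
    [-1,0.1,0,-0.014,0,0,0],
    [-1,0.1,0,-0.014,0,0,0],
    [-1,0.1,0,-0.014,0,0,0],
    [-1,0.1,0,-0.014,0,0,0],
    [-1,0.1,0,-0.014,0,0,0],
    [-1,0.1,0,-0.014,0,0,0],
    [-1,0,0,0,0,0,0],
  ],
)

```text
clock: 9.0
position: [591.2, -283.8, 69.6]
eef_rot: [0.124, 0.992, -0.0, 0.0]
contact_force: [0.1, 0.3, -0.2]
finger_gap: 0.2
grasp_force: 0.0
```

```bash
cat >> h.py <<'E'
import cv2
g=np.load("g.npy") if __import__("os").path.exists("g.npy") else None
def G(w):
    c,s=np.cos(g[2]),np.sin(g[2]); d=w[:2]-g[:2]; return np.array([c*d[0]+s*d[1],-s*d[0]+c*d[1]]).round(1)
def status():
    "bottle axis x from its dark front silhouette in the wrist view, at two places along it"
    st=env.read_state(); p=env.camera_params("wrist"); im=env.camera("wrist"); o=np.array(p["origin"]); cg=G(o)[0]
    print("tcp",G(st["position"]),st["position"][2].round(1),"F",st["contact_force"].round(1),"t",st["clock"])
    m=(im.max(2)<70).astype(np.uint8); m[285:]=0; m[:40]=0
    n,lab,stt,cen=cv2.connectedComponentsWithStats(m)
    for u in(229,234,300,305,310):
        r=np.where(m[60:280,u])[0]+60
        if not len(r): print(u,"none"); continue
        f=r[0]; X=G(ray("wrist",(u,f),55,p))[0]; th=np.arctan2(X-cg,o[2]-55); a=X
        for _ in range(9):
            z=48.4+.1405*(a+73); D=np.hypot(cg-a,o[2]-z); t=th-np.arcsin(17.5/D); a=cg+(o[2]-z)*np.tan(t)
        print(u,"front row",f,"axis x",round(a,1))
    return im
E
python3 -c "
from h import *
print('before',[np.where(cv2.imread('pics/w2.png').max(2)[60:280,u]<90)[0][:1]+60 for u in (229,234,300,305,310)])
cv2.imwrite('pics/w3.png',status()[:,:,::-1])"
```

```text
before [array([195]), array([193]), array([194]), array([195]), array([199])]
tcp [-64.1   3.5] 69.6 F [ 0.1  0.3 -0.2] t 9.0
229 front row 229 axis x -73.8
234 front row 226 axis x -71.7
300 front row 226 axis x -71.7
305 front row 228 axis x -73.1
310 front row 232 axis x -75.8
```

```bash
python3 - <<'E'
from h import *
s=env.camera("scene")[:,:,::-1][120:290,230:400]; w=cv2.imread("pics/w3.png")
a=cv2.resize(s,(420,420),interpolation=cv2.INTER_CUBIC); b=cv2.resize(w[150:350,190:370],(378,420),interpolation=cv2.INTER_CUBIC)
cv2.imwrite("pics/c4.png",cv2.convertScaleAbs(np.hstack([a,b]),alpha=1.5))
st=env.read_state()["position"]; print("tip scene px",proj("scene",[st[0],st[1],st[2]-25]),"wrist px",proj("wrist",[st[0],st[1],st[2]-25]), proj("wrist",st))
E
```

```text
tip scene px [[301.02484281 228.19502258]] wrist px [[280.55627101 240.72325188]] [[280.832482   257.59314452]]
```

View pics/c4.png

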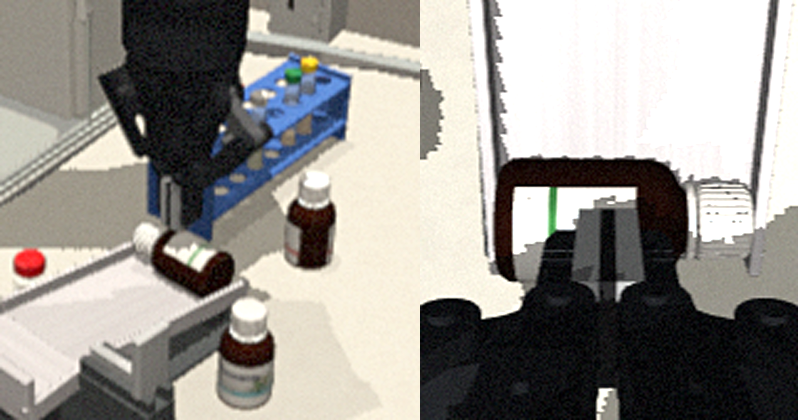

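The left half shows the fingertip ending at the bottle's upper edge, scene pixel ≈(303,215). The right half shows the fingertip drawn over the bottle's label. So the tip is above the bottle, not behind it, and reaches less far than I assumed. I'll work out its true reach.

```bash
python3 - <<'E'
from h import *
st=env.read_state(); p=st["position"]
print(p, st["finger_gap"], R.from_quat(st["eef_rot"]).as_matrix()[:,2].round(3))
x=np.array([np.cos(g[2]),np.sin(g[2]),0])
for off in(-11,0,11):
  for dz in(-25,-12,0,12): print(off,dz,"scene",proj("scene",p+off*x+[0,0,dz])[0].round(),"wrist",proj("wrist",p+off*x+[0,0,dz])[0].round())
print("bottle foot/cap scene",proj("scene",g2w(g,[(-73,34,48),(-73,-37,48),(-73,0,66)])).round())
E
```

```text
[ 591.45967749 -283.80678002   69.55496078] 0.11056327297848997 [ 0. -0. -1.]
-11 -25 scene [305. 225.] wrist [281. 257.]
-11 -12 scene [306. 219.] wrist [281. 267.]
-11 0 scene [306. 213.] wrist [281. 276.]
-11 12 scene [306. 207.] wrist [281. 287.]
0 -25 scene [301. 228.] wrist [281. 241.]
0 -12 scene [301. 222.] wrist [281. 249.]
0 0 scene [301. 216.] wrist [281. 258.]
0 12 scene [301. 210.] wrist [281. 268.]
11 -25 scene [296. 231.] wrist [281. 224.]
11 -12 scene [297. 225.] wrist [281. 231.]
11 0 scene [297. 219.] wrist [281. 238.]
11 12 scene [297. 212.] wrist [281. 247.]
bottle foot/cap scene [[319. 232.]
 [287. 214.]
 [303. 214.]]
```

```bash
python3 - <<'E'
from h import *
p=np.array([639.8,-290.7,143.7]); x=np.array([np.cos(g[2]),np.sin(g[2]),0]); y=np.array([-x[1],x[0],0])
for off in(-11,11):
  for w in(-14,14):
    for dz in(-25,-10,0,12): print(off,w,dz,proj("scene",p+off*x+w*y+[0,0,dz])[0].round())
a=cv2.imread("pics/a1.png")[:70,370:480].max(2)
for r in range(0,60,6): print(r,''.join('#' if v<90 else '+' if v<140 else '.' for v in a[r,::2]))
E
```

```text
-11 -14 -25 [317. 172.]
-11 -14 -10 [318. 164.]
-11 -14 0 [318. 158.]
-11 -14 12 [318. 152.]
-11 14 -25 [331. 178.]
-11 14 -10 [331. 170.]
-11 14 0 [331. 164.]
-11 14 12 [332. 158.]
11 -14 -25 [309. 177.]
11 -14 -10 [309. 169.]
11 -14 0 [309. 163.]
11 -14 12 [309. 157.]
11 14 -25 [322. 183.]
11 14 -10 [322. 175.]
11 14 0 [322. 169.]
11 14 12 [323. 163.]
0 ..............+#+++####++++++################+.........
6 .............+##+++####++++++################........++
12 .............++++++####++++++################+...++++++
18 ...............+++####+++++++###############++..+++++++
24 ...............+++####+++++++############++.++.........
30 ...................+##+++++++########+++++++++.........
36 +++++.+++###+............+++++++++++..+++++++++++++++++
42 ###+.......++#++..........++++......++++.......++++++++
48 ##+............+....+++++++++++......++............++++
54 ###+++++....+++#++++++++.+++++.....++++++++++++.......+
```

Two independent views put the closed fingertip about 15 mm above the reported TCP height, not 25 mm below it. I'll go back behind the bottle, descend part-way and check the tip height with the scene camera.

Request:
arm_command(
  rows=[
    [-1,-1,0,0,0,0,0],
    [-1,-1,0,0,0,0,0],
    [-1,-0.2,0,0,0,0,0],
    [-1,0,0,0.3,0,0,0],
    [-1,0,0,0.3,0,0,0],
    [-1,0,0,0,0,0,0],
    [-1,0,0,0,0,0,0],
    [-1,0,0,0,0,0,0],
    [-1,0,0,0,0,0,0],
    [-1,0,0,0,0,0,0],
  ],
)

```text
clock: 10.35
position: [644.7, -297.4, 54.6]
eef_rot: [0.124, 0.992, -0.0, 0.0]
contact_force: [0.4, -0.6, 0.1]
finger_gap: 0.0
grasp_force: 0.0
```

```bash
python3 - <<'E'
from h import *
st=env.read_state(); p=st["position"]; print(G(p),p[2],st["contact_force"])
x=np.array([np.cos(g[2]),np.sin(g[2]),0]); y=np.array([-x[1],x[0],0])
for dz in(-25,0,8,15,22): print(dz,"scene",*[proj("scene",p+11*x+w*y+[0,0,dz])[0].round() for w in(-12,12)],"side",*[proj("side",p+11*x+w*y+[0,0,dz])[0].round() for w in(-12,12)])
s=env.camera("scene"); v=env.camera("side")
cv2.imwrite("pics/c5.png",cv2.convertScaleAbs(np.hstack([cv2.resize(s[150:250,270:370,::-1],(400,400),interpolation=2),cv2.resize(v[150:250,210:310,::-1],(400,400),interpolation=2)]),alpha=1.5))
E
```

```text
[-119.2    3.5] 54.562791608446304 [ 0.40920509 -0.62508709  0.11628321]
-25 scene [313. 221.] [324. 227.] side [251. 228.] [258. 221.]
0 scene [313. 209.] [324. 215.] side [250. 219.] [258. 212.]
8 scene [313. 205.] [324. 211.] side [250. 216.] [257. 209.]
15 scene [314. 202.] [325. 208.] side [250. 213.] [257. 206.]
22 scene [314. 198.] [325. 204.] side [250. 210.] [257. 204.]
```

View pics/c5.png

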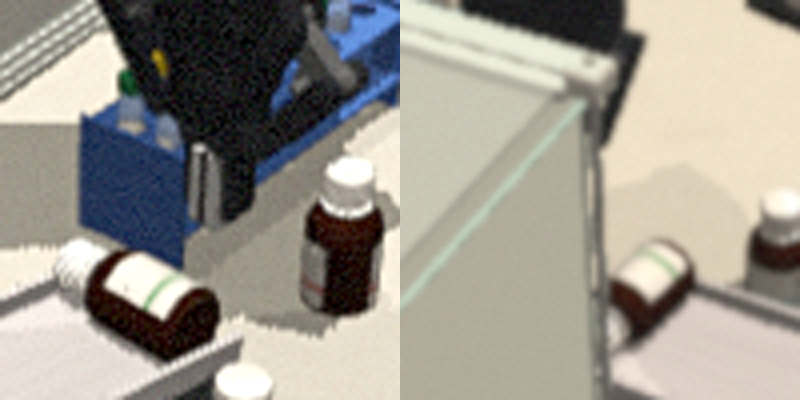

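The left half shows the tip's lowest corner at about (212,226), scene pixel (323,206.5), which puts the tip about 16 mm above the reported TCP. The aim is a tip height of about 41 mm, so TCP z≈25.5.

Request:
arm_command(
  rows=[
    [-1,0,0,0.58,0,0,0],
    [-1,0,0,0.58,0,0,0],
    [-1,0,0,0,0,0,0],
    [-1,0.16,0,0,0,0,0],
    [-1,0.16,0,0,0,0,0],
    [-1,0.16,0,0,0,0,0],
    [-1,0.16,0,0,0,0,0],
    [-1,0.16,0,-0.02,0,0,0],
    [-1,0.16,0,-0.022,0,0,0],
    [-1,0.16,0,-0.022,0,0,0],
  ],
)

```text
clock: 11.7
position: [617.3, -290.4, 27.2]
eef_rot: [0.124, 0.992, -0.0, 0.0]
contact_force: [0.6, -0.3, -0.4]
finger_gap: -0.2
grasp_force: 0.2
```

```bash
python3 -c "
from h import *
status()"
```

```text
tcp [-91.    3.5] 27.2 F [ 0.6 -0.3 -0.4] t 11.7
229 front row 179 axis x -62.7
234 front row 179 axis x -62.7
300 front row 179 axis x -62.7
305 front row 179 axis x -62.7
310 front row 180 axis x -63.2
```

The bottle now moves with the finger: its axis is at -62.7, square across the gutter and 28.3 mm ahead of the TCP. I'll keep rolling it gently.

Request:
arm_command(
  rows=[
    [-1,0.2,0,-0.028,0,0,0],
    [-1,0.2,0,-0.028,0,0,0],
    [-1,0.2,0,-0.028,0,0,0],
    [-1,0.2,0,-0.028,0,0,0],
    [-1,0.2,0,-0.028,0,0,0],
    [-1,0.2,0,-0.028,0,0,0],
    [-1,0.2,0,-0.028,0,0,0],
    [-1,0.2,0,-0.028,0,0,0],
    [-1,0.2,0,-0.028,0,0,0],
    [-1,0.2,0,-0.028,0,0,0],
  ],
)

```text
clock: 13.0
position: [568.8, -278.1, 34.1]
eef_rot: [0.124, 0.992, -0.0, 0.0]
contact_force: [0.9, -0.4, 0.1]
finger_gap: -0.2
grasp_force: 0.2
```

```bash
python3 -c "
from h import *
status()"
```

```text
tcp [-40.9   3.5] 34.1 F [ 0.9 -0.4  0.1] t 13.0
229 front row 179 axis x -12.5
234 front row 179 axis x -12.5
300 front row 179 axis x -12.6
305 front row 179 axis x -12.6
310 front row 180 axis x -13.0
```

Steady and square. I'll continue towards the crest.

Request:
arm_command(
  rows=[
    [-1,0.2,0,-0.028,0,0,0],
    [-1,0.2,0,-0.028,0,0,0],
    [-1,0.2,0,-0.028,0,0,0],
    [-1,0.2,0,-0.028,0,0,0],
    [-1,0.2,0,-0.028,0,0,0],
    [-1,0.2,0,-0.028,0,0,0],
    [-1,0.2,0,-0.028,0,0,0],
    [-1,0.2,0,-0.028,0,0,0],
    [-1,0.2,0,-0.028,0,0,0],
    [-1,0.2,0,-0.028,0,0,0],
  ],
)

```text
clock: 14.3
position: [520.3, -265.8, 41.1]
eef_rot: [0.124, 0.992, -0.0, 0.0]
contact_force: [0.3, -0.4, 1.0]
finger_gap: 0.2
grasp_force: 0.2
```

```bash
python3 -c "
from h import *
status()"
```

```text
tcp [9.1 3.5] 41.1 F [ 0.3 -0.4  1. ] t 14.3
229 front row 70 axis x 79.0
234 front row 70 axis x 79.0
300 front row 71 axis x 78.7
305 front row 71 axis x 78.7
310 front row 71 axis x 78.7
```

```bash
python3 - <<'E'
from h import *
im=env.camera("wrist"); m=im.max(2)<70
for u in(229,240,300,308):
    d=np.diff(np.r_[0,m[:290,u].astype(int),0]); print(u,[(int(a),int(b)) for a,b in zip(np.where(d==1)[0],np.where(d==-1)[0]) if b-a>3])
E
```

```text
229 [(72, 82), (179, 185)]
240 [(72, 82), (179, 185)]
300 [(72, 83), (179, 290)]
308 [(72, 83), (179, 259), (263, 290)]
```

The bottle is still against the finger (front at row 179, axis about 37.5). The dark band at row 72 is beyond the stop. Now for the last stretch over the crest.

Request:
arm_command(
  rows=[
    [-1,0.2,0,-0.028,0,0,0],
    [-1,0.2,0,-0.028,0,0,0],
    [-1,0.2,0,-0.02,0,0,0],
    [-1,0.14,0,0,0,0,0],
    [-1,0.14,0,0,0,0,0],
    [-1,0.14,0,0,0,0,0],
    [-1,0,0,0,0,0,0],
    [-1,0,0,0,0,0,0],
    [-1,0,0,0,0,0,0],
    [-1,0,0,0,0,0,0],
  ],
)

```text
clock: 15.65
position: [495.9, -259.7, 43.0]
eef_rot: [0.124, 0.992, -0.0, 0.0]
contact_force: [1.0, 0.3, 0.5]
finger_gap: -0.0
grasp_force: 0.0
```

```bash
cat > chk.py <<'E'
from h import *
st=env.read_state(); print("tcp",G(st["position"]),st["position"][2].round(1),st["contact_force"].round(1))
im=env.camera("wrist"); m=im.max(2)<70
for u in(229,240,300,308):
    d=np.diff(np.r_[0,m[:290,u].astype(int),0]); print(u,[(int(a),int(b)) for a,b in zip(np.where(d==1)[0],np.where(d==-1)[0]) if b-a>3])
p=env.camera_params("wrist"); o=np.array(p["origin"]); 
for a,z in((77.4,62.5),(64,65)):
    for q in(1,-1):
        cg=G(o)[0]; th=np.arctan2(a-cg,o[2]-z)+q*np.arcsin(17.5/np.hypot(a-cg,o[2]-z)); X=cg+(o[2]-z)*np.tan(th)
        print("expected edge row, axis",a,proj("wrist",g2w(g,[X,0,z]),p)[0].round())
E
python3 chk.py
```

```text
tcp [34.2  3.5] 43.0 [1.  0.3 0.5]
229 []
240 []
300 [(141, 222), (259, 290)]
308 [(141, 222), (263, 290)]
expected edge row, axis 77.4 [290. 143.]
expected edge row, axis 77.4 [289. 225.]
expected edge row, axis 64 [290. 175.]
expected edge row, axis 64 [289. 256.]
```

The bottle spans rows 141–222, against an expected 143–225, so it's at rest against the end stop. Next: lift the finger clear, go over to the outer side of the tab and descend.

Request:
arm_command(
  rows=[
    [-1,0,0,-1,0,0,0],
    [-1,0,0,-1,0,0,0],
    [-1,0,0,-1,0,0,0],
    [-1,0,-1,0,0,0,0],
    [-1,0.15,-1,0,0,0,0],
    [-1,0.15,-1,0,0,0,0],
    [-1,0.15,-1,0,0,0,0],
    [-1,0.28,-0.9,0,0,0,0],
    [-1,0,0,1,0,0,0],
    [-1,0,0,0.96,0,0,0],
  ],
)

```text
clock: 16.95
position: [448.1, -374.2, 68.4]
eef_rot: [0.124, 0.992, -0.0, 0.0]
contact_force: [-0.3, 0.1, -0.0]
finger_gap: 0.5
grasp_force: 0.0
```

```bash
python3 - <<'E'
from h import *
st=env.read_state(); p=st["position"]; print(G(p),p[2],st["contact_force"].round(1),g[3])
im=env.camera("scene"); w=env.camera("wrist")
print("tip scene",proj("scene",p+[0,0,16]),"tab scene",proj("scene",g2w(g,(52.5,100.5-g[3],109))))
cv2.imwrite("pics/c6.png",cv2.convertScaleAbs(np.hstack([cv2.resize(im[190:320,210:340,::-1],(400,400),interpolation=2),cv2.resize(w[50:350,130:430,::-1],(400,400))]),alpha=1.5))
E
```

```text
[ 52.5 126.3] 68.44524383325069 [-0.3  0.1 -0. ] 9.099238162737098
tip scene [[311.27642626 279.73362318]] tab scene [[292.33641028 254.01751373]]
```

View pics/c6.png

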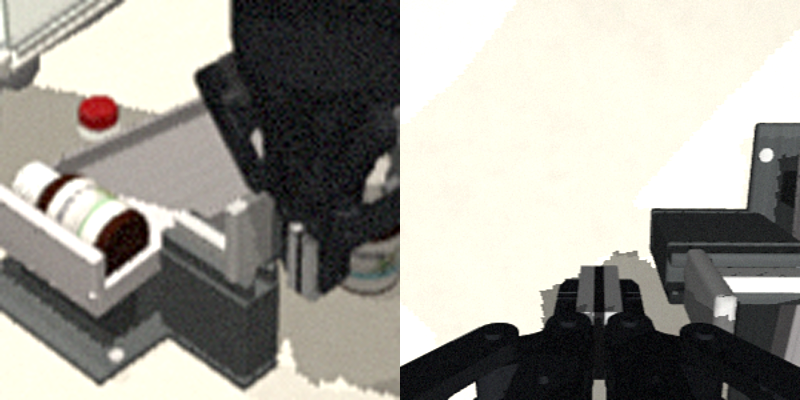

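The left half shows the bottle against the end stop, and the finger standing outside the tab with a gap. The right half shows the tab to the finger's right. Pushing the tab in now.

Request:
arm_command(
  rows=[
    [-1,0,0.3,0,0,0,0],
    [-1,0,0.2,0,0,0,0],
    [-1,0,0.2,0,0,0,0],
    [-1,0,0.2,0,0,0,0],
    [-1,0,0.2,0,0,0,0],
    [-1,0,0.2,0,0,0,0],
    [-1,0,0.2,0,0,0,0],
    [-1,0,0.2,0,0,0,0],
    [-1,0,0.2,0,0,0,0],
    [-1,0,0.2,0,0,0,0],
  ],
)

```text
clock: 18.3
position: [461.1, -322.7, 69.0]
eef_rot: [0.124, 0.992, -0.0, 0.0]
contact_force: [0.6, -1.9, 0.8]
finger_gap: -0.1
grasp_force: 0.7
```

```bash
cat > tab.py <<'E'
from h import *
st=env.read_state(); p=st["position"]; print(G(p),p[2].round(1),st["contact_force"].round(1),st["clock"])
im=env.camera("wrist")
for r in (240,255,265,275): print(r,''.join("%4d"%v for v in im[r,268:420:5].max(1)))
E
python3 tab.py
```

```text
[52.5 73.2] 69.0 [ 0.6 -1.9  0.8] 18.3
240   63  61  65  64  61  59  63  60  63  64  64  27  64  62  48 192 157 198 205 162 100 113 117 102 105 108  92  83  86  88  91
255   61  61  15  54  64  51  32  31  56  69  70  66  79 160 159 162 163 160 166 172 180 182 183 182 180 180 189 191 196 192 192
265   58  64  13  50  61  64   8  11   9  58  99  97  73  58  79  77 110 107 108 101 164 193 192 195 195 176 104 108 108 110 107
275   59  60   8  46  64  63  11   6  17  50 153 166 142  43 111 108 109 111 107 107 109 109 106 105 109 109 107 107 108 108 104
```

Request:
arm_command(
  rows=[
    [-1,0,0.05,0,0,0,0],
    [-1,0,0.05,0,0,0,0],
    [-1,0,0.05,0,0,0,0],
    [-1,0,0.05,0,0,0,0],
    [-1,0,0.05,0,0,0,0],
    [-1,0,0.05,0,0,0,0],
    [-1,0,0.05,0,0,0,0],
    [-1,0,0.05,0,0,0,0],
    [-1,0,0.05,0,0,0,0],
    [-1,0,0.05,0,0,0,0],
  ],
)

```text
clock: 19.6
position: [464.1, -310.8, 69.0]
eef_rot: [0.124, 0.992, -0.0, -0.0]
contact_force: [0.3, -1.9, -0.2]
finger_gap: -0.2
grasp_force: 0.6
```

Request:
arm_command(
  rows=[
    [-1,0,0.02,0,0,0,0],
    [-1,0,0.02,0,0,0,0],
    [-1,0,0.02,0,0,0,0],
    [-1,0,0.02,0,0,0,0],
    [-1,0,0.02,0,0,0,0],
    [-1,0,0.02,0,0,0,0],
    [-1,0,0.02,0,0,0,0],
    [-1,0,0.02,0,0,0,0],
    [-1,0,0.02,0,0,0,0],
    [-1,0,0.02,0,0,0,0],
  ],
)

```text
clock: 20.85
position: [465.3, -306.5, 69.1]
eef_rot: [0.124, 0.992, -0.0, 0.0]
contact_force: [0.1, -5.8, -1.9]
finger_gap: 0.1
grasp_force: 2.7
```

The force is rising from 1.9 to 5.8 N, so the slide seems to be at its end. One small confirming push will show it.

Request:
arm_command(
  rows=[
    [-1,0,0.02,0,0,0,0],
    [-1,0,0.02,0,0,0,0],
    [-1,0,0,0,0,0,0],
    [-1,0,0,0,0,0,0],
    [-1,0,0,0,0,0,0],
    [-1,0,0,0,0,0,0],
    [-1,0,0,0,0,0,0],
    [-1,0,0,0,0,0,0],
    [-1,0,0,0,0,0,0],
    [-1,0,0,0,0,0,0],
  ],
)

```text
clock: 22.1
position: [465.3, -306.3, 69.2]
eef_rot: [0.124, 0.992, -0.001, 0.0]
contact_force: [-1.7, -8.7, -2.1]
finger_gap: -0.2
grasp_force: 4.5
```

The force rose to 8.7 N with almost no movement, so the keeper is at its end stop. I'll back off, rise clear, and check with numbers.

Request:
arm_command(
  rows=[
    [-1,0,-0.2,0,0,0,0],
    [-1,0,-0.8,0,0,0,0],
    [-1,0,-0.5,0,0,0,0],
    [-1,0,0,-1,0,0,0],
    [-1,0,0,-1,0,0,0],
    [-1,0,0,-1,0,0,0],
    [-1,0,0,-1,0,0,0],
    [-1,0,0,0,0,0,0],
    [-1,0,0,0,0,0,0],
    [-1,0,0,0,0,0,0],
  ],
)

```text
clock: 23.35
position: [456.0, -341.2, 168.2]
eef_rot: [0.124, 0.992, 0.0, -0.001]
contact_force: [0.8, -0.0, 0.8]
finger_gap: -0.0
grasp_force: 0.0
```

```bash
python3 - <<'E'
from h import *
st=env.read_state(); print(G(st["position"]),st["contact_force"].round(1))
a=cv2.imread("pics/scene0.png").astype(int); b=env.camera("scene")[:,:,::-1].astype(int)
# white cap / amber body centroids now against start
hsv=cv2.cvtColor(b.astype(np.uint8),cv2.COLOR_BGR2HSV)
for nm,r in(("st1",(180,232,340,372)),("st2",(238,288,315,345)),("vial",(218,240,232,252))):
    print(nm,"mean change",np.abs(a-b)[r[0]:r[1],r[2]:r[3]].mean().round(1))
for j in(9,48,55): print("joint",j,"tab top outer edge",proj("scene",g2w(g,[(65.5,100.5-j,109),(39.5,100.5-j,109),(65.5,100.5-j,75)])).round(1).tolist())
print("bottle home foot/cap",proj("scene",g2w(g,[(77.4,32,62.5),(77.4,-38,62.5)])).round())
cv2.imwrite("pics/fin.png",cv2.convertScaleAbs(cv2.resize(b[190:300,200:340].astype(np.uint8),None,fx=5,fy=5,interpolation=2),alpha=1.5))
E
```

```text
[52.9 92.4] [ 0.8 -0.   0.8]
st1 mean change 11.4
st2 mean change 19.8
vial mean change 28.6
joint 9 tab top outer edge [[285.8, 258.5], [298.9, 249.7], [285.7, 277.7]]
joint 48 tab top outer edge [[265.2, 245.9], [278.3, 237.6], [265.6, 264.8]]
joint 55 tab top outer edge [[261.6, 243.8], [274.7, 235.5], [262.1, 262.6]]
bottle home foot/cap [[250. 269.]
 [218. 248.]]
```

View pics/fin.png

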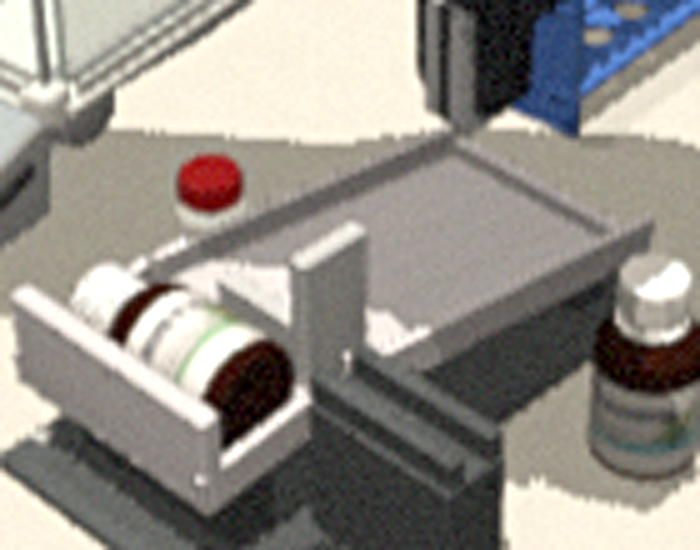

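The picture shows the bottle against the stop. The tab's outer top edge is at scene pixels (261,244)–(273,237), matching joint 55. The vial and the bottle beside the gutter are in place and the finger is clear. Handing in.

```bash
python3 -c "
from cell import env
print(env.job_done())"
```

```text
the job is handed in; nothing more can be done
None
```

The job is handed in: the bottle lies against the end stop, the keeper is fully in (about 55 mm by the camera), the vial and nearer standing bottle look unmoved (the farther one wasn't in the last picture), and the arm is clear; no verdict was returned.

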